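# Proof-load doll joint pegs on the pull gauge

## Robot

A 7-joint arm with a two-finger parallel gripper is mounted at the origin on the work surface. World frame = base frame: x ahead of the robot, y to its left, z up, the work surface at z = 0. Lengths are in mm, angles in rad, forces in N, time in s.
With the tool pointing down it reaches from about 400 to 900 mm from the base axis. Payload 5.6 kg.
Tool frame: the origin (TCP) lies midway between the tips of the shut fingers; the grasp point (between the pads) lies 19 mm behind it; x points along the fingers, y is the direction in which the jaws open and shut, and the axes are right-handed (so a half turn about x gives the same grasp; the last joint's range is limited). The gripper opens to 92 mm and grips with 3 to 60 N. Pads are 20 mm wide; open, the fingers measure 128 mm over their backs; the gripper's body (75 mm by 189 mm) begins 69 mm behind the grasp point.
Start: joints at [-1.386, 0.468, -0.012, 1.603, 0.006, 1.071, -0.056], TCP at [146.834, 633.205, 214.592] pointing down, gripper open.
Joint ranges: [-2.53, 2.53], [-0.31, 2.02], [-1.57, 1.55], [0.28, 2.44], [-1.29, 4.43], [0.15, 1.84], [-2.92, 2.92]. Speed limits (rad/s): [2.57, 2.57, 3.14, 3.14, 3.14, 3.14, 3.14].

## Interface

Orientations are given as a rotation vector (axis times angle).
In Python, from cell import robot, grip, kin, viewer gives the robot as it stands. Calls block until the motion is done:
- robot.movep(position, orientation): joint-space move of the TCP to a pose.
- robot.servo_line(position, feed=150, rotation=None): straight line of the TCP; rotation=None keeps the orientation; feed is the mean speed in mm/s.
- robot.goto_joints(angles): joint-space move.
- grip(opening, newtons=None): opening from 0.0 (shut) to 1.0 (fully open); newtons is the grip in N (None keeps the last); returns when the fingers have stopped.
- robot.hold(seconds).
- kin.ik(position, orientation): joint angles nearest the present ones, or None.
- robot.observe(): the state.
- viewer.read_camera(name): name is "scene" or "top"; returns the picture (480x640x3 uint8, red, green, blue); there is no depth.
- viewer.camera_info(name): a dict with "camera_matrix" (3x3 intrinsics, pixels), "R" (3x3) and "t" (3): a world point X has camera coordinates R X + t. Camera axes: x right, y down, z forward; pixel columns grow to the right and rows downward; lengths in mm; the calibration is good to about 2 mm. A picture is of the moment at which its call begins. camera_info takes no time and is no camera call.
A pose or a line that the arm cannot do raises robot.IKError and nothing moves.
- robot.job_done(): hands the job in, once; it reports no verdict.
Trained networks look in the newest picture that a camera, given by its name, has taken for a name from the list of things; names that differ only in an ending like _2 or _b are one class to them, and where a whole thing is asked for, a point or a joint stands for the part that bears it (a point fixed in the world has none). Each returns a list of dicts, best first, with "confidence" (0 to 1); they miss things now and then, are a little off and sometimes report something else, mostly with a low value. They report only what shows in the picture. A call takes as long as a camera call. They do not tell look-alikes from the thing itself.
- viewer.silhouettes(name, camera): "mask" (480x640 bool, what is visible of it).
- viewer.pinpoint(name, camera): "at" ([x, y, z] in mm, in the coordinates of the camera as it stood for that picture, good to about 4 mm: a listed point, or the origin of a listed thing).
The state is a dict: "t": time; "joints": joint angles; "joint_velocities": joint speeds; "joint_torque": joint torques, N m; "tcp_pos": TCP position; "tcp_rot": TCP orientation; "contact_force": force on the tool from outside, world axes, zero at the start; "wrist_torque": the same for the moment, N m; "grip_width": opening from 0.0 (shut) to 1.0 (fully open).
Only numpy, scipy, OpenCV 4.12 (cv2) and the standard library are available. Lean on these libraries where they do the work, as an engineer would, in place of code of your own. Each camera call takes 0.05 s, during which the arm holds its last target. There are 200 camera calls.

## Task

Proof-test every wooden joint peg lying on the mat, one at a time from the shortest shank to the longest: push it from the near side through both cheeks and the gauge's eye until its tip shows beyond the far cheek, let go of it, draw the gauge handle out until the pointer is on the long 10 N line, hold it there for two seconds, let the handle go back home, then take the peg out and lay it in the steel tray. Never pull the pointer past the last line of the scale, leave the thread spools where they are, and finish with all pegs lying in the tray and the gauge home.

Things in the scene. Friction and masses are not known exactly. Their poses are not given: they have to be found in the camera images.
- tester: Fixed pull tester. Origin: centre of the underside of its base plate (80 x 270 x 12 mm); x is the way pegs go in, z up, and the gauge is pulled towards -y. Two fixed steel cheeks (x -17..-11 and +11..+17 mm, 36 mm wide, tops at z 68) have 12 mm holes centred at y 95, z 50; the gauge's eye stands between them. A peg put in from the -x side passes cheek, eye, cheek.
- tester_hole (a point): Centre of the hole in the near cheek's outer face: (-17, 95, 50) mm in the tester's frame, axes as the tester's; insert along +x. The far cheek's outer face is 34 mm further on.
- gauge: Sliding spring gauge on the tester: flat eye (x -4..+4 mm, 13 mm hole in line with the cheeks' when home) and aluminium housing (x -16..16, y -50..50, z 30..62 mm) with a scale on top. Origin and axes are the tester's when home. Slides 0 to 20 mm along -y on a weak return spring (1 N): a peg through the eye stops it after about 4.5 mm; with no peg it just follows the handle.
- handle (a joint): Gauge reading: how far the handle is drawn out of the housing, m. 0 home, stop 0.060; a 240 N/m spring (0.5 N at 0, 10 N at 0.040) pulls it home. A cross pointer on the handle moves along the scale: short lines at 0, 10, 20, 30 mm, the long thick 10 N line at 40 mm, the last line at 52 mm.
- paddle (a point): Centre of the top edge of the handle's upright black paddle (12 mm thick along y, 44 mm wide along x, 55 mm tall, top 85 mm above the mat); at home at (0, -90, 85) mm in the tester's frame. 34 mm clear between paddle and housing. Axes as the tester's; pull along -y. Can be pinched from above.
- tray: Fixed shallow open steel tray, 160 (x) x 200 (y) x 18 mm high, walls 4 mm, floor about 5 mm thick; origin at the centre of its underside.
- peg_1: Wooden joint peg with a 46 mm long shank (shortest of the four sizes; may be absent): round shank 8 mm diameter with a round tip, on a square head 36 mm long, 20 x 20 mm across. Origin on the axis at the face where head meets shank; x points along the shank to the tip, the head reaches from x = -36 to 0 mm. Lying, its axis is 10 mm above its support. About 22 g.
- peg_1_tip (a point): End of that peg's shank, 46 mm from its origin.
- peg_2: Wooden joint peg with a 56 mm long shank (second shortest of the four sizes; may be absent): round shank 8 mm diameter with a round tip, on a square head 36 mm long, 20 x 20 mm across. Origin on the axis at the face where head meets shank; x points along the shank to the tip, the head reaches from x = -36 to 0 mm. Lying, its axis is 10 mm above its support. About 22 g.
- peg_2_tip (a point): End of that peg's shank, 56 mm from its origin.
- peg_3: Wooden joint peg with a 66 mm long shank (second longest of the four sizes; may be absent): round shank 8 mm diameter with a round tip, on a square head 36 mm long, 20 x 20 mm across. Origin on the axis at the face where head meets shank; x points along the shank to the tip, the head reaches from x = -36 to 0 mm. Lying, its axis is 10 mm above its support. About 22 g.
- peg_3_tip (a point): End of that peg's shank, 66 mm from its origin.
- peg_4: Wooden joint peg with a 76 mm long shank (longest of the four sizes; may be absent): round shank 8 mm diameter with a round tip, on a square head 36 mm long, 20 x 20 mm across. Origin on the axis at the face where head meets shank; x points along the shank to the tip, the head reaches from x = -36 to 0 mm. Lying, its axis is 10 mm above its support. About 22 g.
- peg_4_tip (a point): End of that peg's shank, 76 mm from its origin.
- spool_a: Blue thread spool standing on the mat, 34 mm diameter, 58 mm tall, origin at the centre of its underside; a bystander.
- spool_b: Red thread spool standing on the mat, 34 mm diameter, 58 mm tall, origin at the centre of its underside; a bystander.
Not all that is in view belongs to the job. What is shaped like the peg_2 but yellow is not meant.

How it is judged:
By the outcome, as a careful person would: the job done as asked, in the order asked, and still so for the second after the job is handed in, with the robot touching nothing.
Of peg_1, peg_2, peg_3, peg_4 only 2 to 3 are there at a start; the rules pass over those that are not, and their reading is None.
At some moment in a run one of peg_1, peg_2, peg_3, peg_4 may be knocked a few centimetres aside while the robot is not near it.
Once in a run the grip may slacken for a moment while it holds something.
It also fails if it takes over 210 s, if anything falls off the work surface, if the arm or the gripper's body presses on something with over 40 N, if the wrist force passes 120 N, or if a joint passes its speed limit or range.

## Working session

There is one attempt and no reset: what is moved stays moved. The work goes in short steps, each a Python script; the robot and the scene stay as the last script left them, time stands still between calls to the robot, and variables do not carry over. Pictures are saved under pics/ and viewed, about 12 in all and at most 16, crops included, and the job is handed in when it is done.

```bash
ls; mkdir -p pics
cat > h.py <<'E'
import numpy as np, cv2
from cell import robot, grip, kin, viewer
def pic(cam,name,crop=None,scale=1):
    im=viewer.read_camera(cam)
    if crop is not None:
        a,b,c,d=crop; im=im[b:d,a:c]
    if scale!=1: im=cv2.resize(im,None,fx=scale,fy=scale,interpolation=cv2.INTER_CUBIC)
    cv2.imwrite('pics/'+name+'.png',im[...,::-1]); 
def w(cam,p):
    i=viewer.camera_info(cam); return np.array(i['R']).T@(np.array(p)-np.array(i['t']))
def proj(cam,X):
    i=viewer.camera_info(cam); c=np.array(i['R'])@np.array(X,float)+np.array(i['t']); p=np.array(i['camera_matrix'])@c; return p[:2]/p[2]
def ray(cam,uv,z):
    i=viewer.camera_info(cam); R=np.array(i['R']);t=np.array(i['t'])
    d=R.T@np.linalg.inv(np.array(i['camera_matrix']))@np.array([uv[0],uv[1],1.]); o=-R.T@t
    return o+d*(z-o[2])/d[2]
E
python3 - <<'E'
from h import *
np.set_printoptions(precision=3,suppress=True)
for c in ['scene','top']:
    pic(c,c+'0'); i=viewer.camera_info(c); R=np.array(i['R']); print(c,i['camera_matrix'],-R.T@np.array(i['t']),R)
    for n in ['tester','tester_hole','paddle','gauge','tray','peg_1','peg_1_tip','spool_a']:
        for d in viewer.pinpoint(n,c):
            X=w(c,d['at']); print(n,round(d['confidence'],2),X,proj(c,X))
print({k:np.array(v) for k,v in robot.observe().items()})
E
```

```text
pics
scene [[478.755   0.    323.132]
 [  0.    478.755 240.006]
 [  0.      0.      1.   ]] [975.552 575.196 665.95 ] [[-0.821  0.571 -0.002]
 [ 0.371  0.531 -0.762]
 [-0.434 -0.626 -0.648]]
tester 0.57 [597.959 -25.88    2.199] [307.292 262.705]
tester 0.56 [631.777 280.594   9.945] [395.762 375.99 ]
tester_hole 0.94 [595.294  70.259  49.86 ] [336.674 272.528]
paddle 0.83 [ 589.835 -117.032   81.313] [285.203 207.893]
gauge 0.82 [602.73  -26.025   2.847] [305.274 263.355]
tray 0.83 [ 469.122 -308.184    0.48 ] [288.336 180.156]
tray 0.31 [477.24  235.799   9.629] [444.446 315.463]
peg_1 0.97 [585.383 271.32    6.607] [413.127 359.208]
peg_1 0.97 [353.568 247.478  10.181] [495.803 290.275]
peg_1 0.93 [439.81  330.509  11.124] [501.158 340.426]
peg_1 0.64 [478.261 237.446  10.75 ] [444.816 315.882]
peg_1 0.57 [ 741.488 -192.227   -3.629] [207.709 247.217]
peg_1_tip 0.85 [630.377 280.862  11.55 ] [396.641 375.088]
spool_a 0.71 [ 742.802 -191.735   -2.514] [207.149 247.181]
spool_a 0.68 [761.463 220.082  -1.791] [306.553 393.893]
top [[460.379   0.    324.533]
 [  0.    460.379 247.994
[... 709 characters left out ...]
 [628.376 277.444  11.355] [224.007 217.875]
peg_1_tip 0.25 [599.052 -23.675   1.454] [352.473 233.062]
spool_a 0.7 [ 740.741 -195.03     1.555] [426.044 174.797]
spool_a 0.64 [757.697 217.428  -1.656] [252.591 165.906]
{'t': array(0.9), 'joints': array([-1.386,  0.468, -0.012,  1.603,  0.006,  1.071, -0.056]), 'joint_velocities': array([-0.   , -0.001, -0.001, -0.   , -0.   ,  0.   , -0.001]), 'joint_torque': array([ -0.   , -52.04 ,  -0.013, -24.405,  -0.057,   0.011,   0.   ]), 'tcp_pos': array([146.838, 633.19 , 214.589]), 'tcp_rot': array([ 0.179,  1.563, -0.179]), 'contact_force': array([0.612, 0.205, 0.35 ]), 'wrist_torque': array([ 0.007, -0.043,  0.051]), 'grip_width': array(0.998)}
```

View pics/scene0.png

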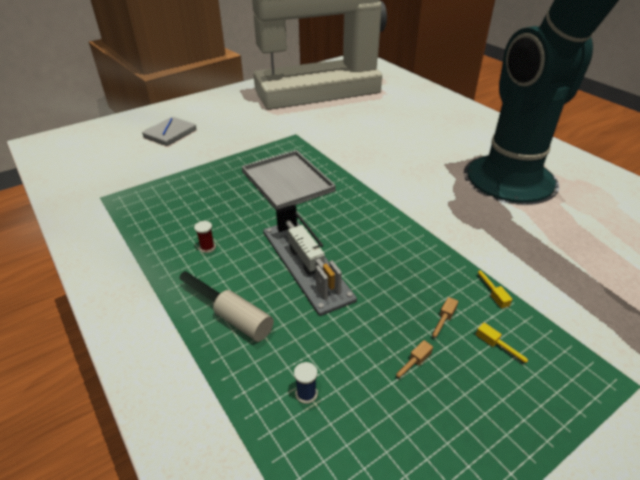

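View pics/top0.png

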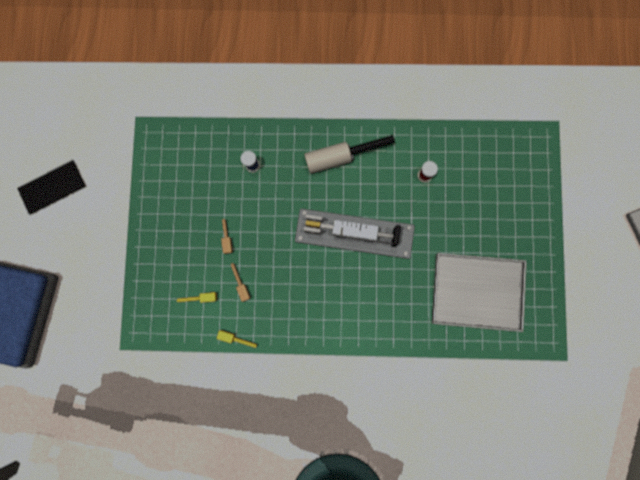

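Two brown pegs, at scene px (422,350)→(399,376) and (449,303)→(435,335). The look-alikes are two yellow pegs at (490,333) and (503,296), which I'll leave alone. Now a close crop and some averaged measurements.

```bash
cat > m.py <<'E'
from h import *
np.set_printoptions(precision=1,suppress=True)
a=viewer.read_camera('scene')[280:400,370:540]; b=viewer.read_camera('top')[200:360,165:275]
a=cv2.resize(a,(680,480),interpolation=2)
t=viewer.read_camera('scene')[195:315,260:360]; t=cv2.resize(t,(600,720)[:2],interpolation=2)
cv2.imwrite('pics/crop1.png',a[...,::-1]); cv2.imwrite('pics/crop_t.png',cv2.resize(t,(500,600))[...,::-1])
# averages
for c in ['scene','top']:
    acc={}
    for k in range(5):
        viewer.read_camera(c)
        for n in ['tester_hole','paddle','gauge','tray']:
            for d in viewer.pinpoint(n,c):
                if d['confidence']>.5: acc.setdefault(n,[]).append(w(c,d['at']))
    for n in acc:
        A=np.array(acc[n]); m=np.median(A,0); A=A[np.linalg.norm(A-m,axis=1)<20]; print(c,n,len(A),A.mean(0),A.std(0))
for c in ['scene','top']:
    im=viewer.read_camera(c)
    for d in viewer.silhouettes('peg_1',c):
        mk=d['mask']; col=im[mk].mean(0)
        ys,xs=np.nonzero(mk); P=np.array([ray(c,(x,y),10)[:2] for x,y in zip(xs,ys)])
        m=P.mean(0); u,s,v=np.linalg.svd(P-m); q=(P-m)@v[0]; 
        print(c,round(d['confidence'],2),len(xs),(xs.mean(),ys.mean()),col,m,'dir',v[0],'len',np.ptp(q),'wid',np.ptp((P-m)@v[1]), 'ends',m+v[0]*q.min(),m+v[0]*q.max())
E
python3 m.py
```

```text
scene tester_hole 5 [594.9  72.8  50. ] [0.7 1.7 1.6]
scene paddle 4 [ 589.3 -113.1   83.1] [0.9 1.  0.5]
scene gauge 5 [602.5 -24.    2.6] [2.7 1.6 1. ]
scene tray 5 [ 473.2 -307.5   -2.1] [2.4 1.3 1.8]
top tester_hole 5 [595.2  69.8  51. ] [1.6 0.7 1.1]
top paddle 5 [ 588.3 -116.5   84.3] [1.5 1.4 1.7]
top gauge 5 [598.9 -29.8  -1.5] [0.5 1.4 0.7]
top tray 5 [ 466.1 -308.5    2.6] [1.5 2.2 1.4]
scene 0.97 423 (np.float64(417.69739952718675), np.float64(356.5697399527187)) [141.9 109.8  65. ] [577.4 273.3] dir [1.  0.2] len 85.08528787700259 wid 24.66934599401116 ends [544.2 266.6] [627.6 283.4]
scene 0.88 353 (np.float64(446.3342776203966), np.float64(313.36543909348444)) [142.3 111.3  66. ] [470.7 234.2] dir [0.9 0.4] len 99.35738279075522 wid 22.767870237211177 ends [434.7 217.9] [525.2 259. ]
scene 0.78 409 (np.float64(497.08068459657704), np.float64(292.36185819070903)) [140.5 124.   23.2] [355.5 251.9] dir [0.3 1. ] len 96.54526134806346 wid 33.008611918541604 ends [337.3 195.2] [366.9 287.1]
scene 0.68 483 (np.float64(495.296066252588), np.float64(339.62111801242236)) [145.4 
[... 227 characters left out ...]
8.5] dir [-0.1  1. ] len 70.19859358001258 wid 18.92767589030053 ends [446.7 287.9] [438.8 357.6]
top 0.77 236 (np.float64(225.84322033898306), np.float64(239.96610169491527)) [135.4 110.8  76.8] [576.6 271.2] dir [-1.  -0.2] len 80.52958648717427 wid 25.01863034333057 ends [626.1 278.8] [546.5 266.5]
top 0.68 275 (np.float64(240.89818181818183), np.float64(286.3781818181818)) [131.2 108.9  75.8] [469.5 231.6] dir [-0.9 -0.4] len 90.54418228854246 wid 26.404532607065303 ends [521.5 254.7] [438.8 217.9]
top 0.67 224 (np.float64(233.04464285714286), np.float64(337.875)) [145.3 140.8  55.1] [352.2 244.9] dir [0.3 1. ] len 90.80806808075847 wid 20.566212973248383 ends [337.8 191.7] [361.6 279.3]
```

View pics/crop1.png

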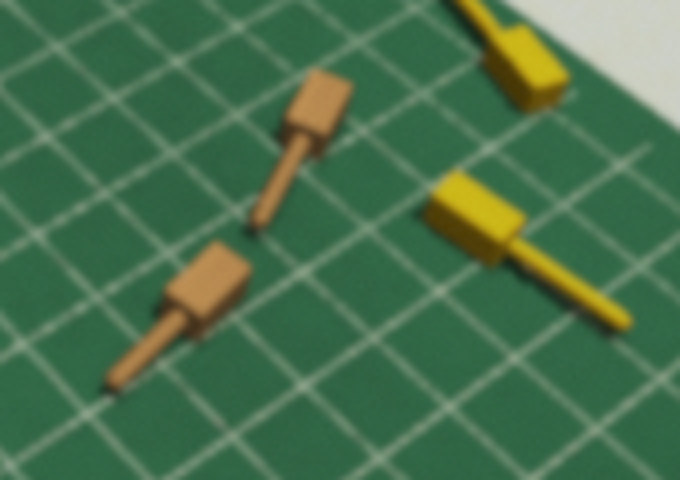

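View pics/crop_t.png

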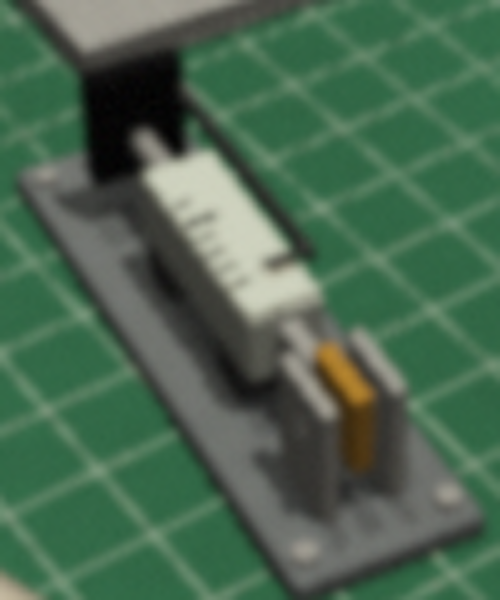

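Crop check: both brown pegs confirmed at (205,300) and (310,130) in the crop, and the yellow ones are distinct. Next I fit tester, tray and pegs to silhouettes for accurate poses.

```bash
cat > fit.py <<'E'
from h import *
from scipy.optimize import minimize
def box(x0,x1,y0,y1,z0,z1): return np.array([[x,y,z] for x in (x0,x1) for y in (y0,y1) for z in (z0,z1)],float)
S=4
def render(c,boxes,p,win):
    x0,y0,x1,y1=win; im=np.zeros(((y1-y0)*S,(x1-x0)*S),np.uint8)
    i=viewer.camera_info(c); R=np.array(i['R']);t=np.array(i['t']);K=np.array(i['camera_matrix'])
    cs,sn=np.cos(p[2]),np.sin(p[2])
    for b in boxes:
        X=np.c_[p[0]+cs*b[:,0]-sn*b[:,1],p[1]+sn*b[:,0]+cs*b[:,1],b[:,2]]
        q=(X@R.T+t)@K.T; q=q[:,:2]/q[:,2:]
        q=(q-[x0,y0]+.5)*S-.5
        cv2.fillConvexPoly(im,np.round(cv2.convexHull(q.astype(np.float32))*16).astype(np.int32),255,shift=4)
    return cv2.GaussianBlur(cv2.resize(im,(x1-x0,y1-y0),interpolation=cv2.INTER_AREA).astype(np.float32)/255,(0,0),1)
def fit(items,boxes,p0):
    """items: list of (cam, mask)"""
    D=[]
    for c,m in items:
        ys,xs=np.nonzero(m); win=(max(xs.min()-15,0),max(ys.min()-15,0),min(xs.max()+15,640),min(ys.max()+15,480))
        D.append((c,win,cv2.GaussianBlur(m[win[1]:win[3],win[0]:win[2]].astype(np.float32),(0,0),1)))
    sc=np.array([1,1,.01])
    f=lambda q:sum(((render(c,boxes,q*sc,w_)-m)**2).sum() for c,w_,m in D)
    q0=np.array(p0)/sc
    r=minimize(f,q0,method='Nelder-Mead',options=dict(initial_simplex=q0+np.array([[0,0,0],[5,0,0],[0,5,0],[0,0,5]]),xatol=.02,fatol=.01))
    return r.x*sc,r.fun
def peg(L,z=10): return [box(-36,0,-10,10,z-10,z+10),box(0,L-1,-4,4,z-3,z+3)]
TRAY=[box(-80,80,-100,100,0,18)]
TEST=[box(-40,40,-135,135,0,12),box(-17,-11,77,113,12,68),box(11,17,77,113,12,68)]
GA=[box(-16,16,-50,50,30,62)]
HA=[box(-22,22,-96,-84,30,85)]
def best(name,c,p,tol=60):
    """mask nearest to world p"""
    q=proj(c,p); o=[]
    for d in viewer.silhouettes(name,c):
        ys,xs=np.nonzero(d['mask'])
        if len(xs) and np.hypot(xs.mean()-q[0],ys.mean()-q[1])<tol: o.append((np.hypot(xs.mean()-q[0],ys.mean()-q[1]),d['mask'],d['confidence']))
    return min(o,key=lambda a:a[0])[1:] if o else None
E
cat > f1.py <<'E'
from fit import *
np.set_printoptions(precision=3,suppress=True)
for c in ['scene','top']:
  viewer.read_camera(c)
M={}
for nm,pz,tol in [('tester',(600,-25,20),40),('gauge',(600,-20,50),20),('tray',(468,-308,10),25),('peg_1',(577,271,10),12),('peg_2',(470,233,10),12)]:
    for c in ['scene','top']:
        r=best(nm,c,pz,tol)
        if r: M[nm,c]=r[0]; print(nm,c,r[0].sum(),round(r[1],2))
np.savez('masks.npz',**{a+'-'+b:v for (a,b),v in M.items()})
def go(nm,boxes,p0):
    its=[(c,M[nm,c]) for c in ['scene','top'] if (nm,c) in M]
    for s in [its]+([[i] for i in its] if len(its)>1 else []): print(nm,[i[0] for i in s],*fit(s,boxes,p0))
go('tester',TEST,(600,-25,-.125)); go('tester',TEST+GA+HA,(600,-25,-.125)); go('tray',TRAY,(468,-308,-.03))
for L in (46,56,66):
    print(L); go('peg_1',peg(L),(583,271,.18)); go('peg_2',peg(L),(473,233,.42))
E
python3 f1.py
```

```text
tester scene 4558 0.77
tester top 4049 0.9
gauge scene 1814 0.89
gauge top 1124 0.69
tray scene 3322 0.58
tray top 6368 0.59
peg_1 scene 457 0.95
peg_1 top 239 0.77
peg_2 scene 381 0.55
peg_2 top 217 0.59
tester ['scene', 'top'] [599.195 -26.497  -0.142] 449.42877197265625
tester ['scene'] [598.457 -26.052  -0.163] 388.02154541015625
tester ['top'] [598.952 -26.738  -0.124] 26.822324752807617
tester ['scene', 'top'] [599.318 -25.826  -0.136] 200.02072143554688
tester ['scene'] [599.857 -23.926  -0.147] 141.9981689453125
tester ['top'] [598.952 -26.738  -0.124] 26.822324752807617
tray ['scene', 'top'] [ 470.242 -310.59    -0.067] 127.40994262695312
tray ['scene'] [ 473.082 -306.981   -0.081] 38.8328857421875
tray ['top'] [ 469.443 -310.432   -0.066] 40.82527542114258
46
peg_1 ['scene', 'top'] [585.259 274.288   0.17 ] 44.737022399902344
peg_1 ['scene'] [587.06  275.707   0.161] 17.702831268310547
peg_1 ['top'] [584.192 271.855   0.183] 2.902366876602173
peg_2 ['scene', 'top'] [475.186 235.632   0.418] 33.29460906982422
peg_2 ['scene'] [476.805 237.238   0.421] 8.192992210388184
peg_2 
[... 1356 characters left out ...]
ldermead(fun, x0, args, callback, bounds=bounds,
                               **options)
    fxcc = func(xcc)
    fx = function(np.copy(x), *(wrapper_args + args))
  File "fit.py", line 22, in <lambda>
    f=lambda q:sum(((render(c,boxes,q*sc,w_)-m)**2).sum() for c,w_,m in D)
               ~~~^^^^^^^^^^^^^^^^^^^^^^^^^^^^^^^^^^^^^^^^^^^^^^^^^^^^^^^^
  File "fit.py", line 22, in <genexpr>
    f=lambda q:sum(((render(c,boxes,q*sc,w_)-m)**2).sum() for c,w_,m in D)
                     ~~~~~~^^^^^^^^^^^^^^^^^
  File "fit.py", line 7, in render
    i=viewer.camera_info(c); R=np.array(i['R']);t=np.array(i['t']);K=np.array(i['camera_matrix'])
ValueError: time passes only in moves, steps and waits
```

```bash
sed -i 's/^def w(/_C={}\n_ci=viewer.camera_info\ndef info(c):\n    if c not in _C: _C[c]=_ci(c)\n    return _C[c]\ndef w(/; s/viewer\.camera_info(c\(am\)\?)/info(c\1)/g' h.py; sed -i 's/viewer\.camera_info(c)/info(c)/' fit.py
cat >> h.py <<'E'
from scipy.spatial.transform import Rotation as Ro
def down(th,flip=False):
    """tool down, peg-forward direction th; jaws along its normal"""
    Y=np.array([-np.sin(th),np.cos(th),0])*(-1 if flip else 1); X=np.array([0,0,-1.])
    return Ro.from_matrix(np.c_[X,Y,np.cross(X,Y)]).as_rotvec()
def ob(): 
    o=robot.observe(); return np.array(o['tcp_pos']),np.array(o['contact_force']),o['grip_width'],o['t']
E
python3 - <<'E'
from h import *
np.set_printoptions(precision=2,suppress=True)
for f in (0,1):
    for p,th in [((567,270,5),.17),((457,227,5),.42),((565,75,43),-.13),((590,-120,64),-.13),((440,-300,30),-.07)]:
        print(f,p,kin.ik(p,down(th,f)))
print(Ro.from_rotvec(robot.observe()['tcp_rot']).as_matrix())
E
```

```text
0 (567, 270, 5) [-0.55  0.7   0.06  1.78 -0.07  0.67  1.3 ]
0 (457, 227, 5) [-0.54  0.56  0.02  2.07 -0.02  0.51  1.48]
0 (565, 75, 43) [-0.38  0.57  0.24  1.93 -0.21  0.67  1.43]
0 (590, -120, 64) [-0.2   0.61  0.45  1.85 -0.37  0.77  1.9 ]
0 (440, -300, 30) [ 0.04  0.62  0.63  2.04 -0.59  0.67  2.56]
1 (567, 270, 5) [-0.89  0.76  0.54  1.8  -0.55  0.73 -1.45]
1 (457, 227, 5) [-0.88  0.6   0.44  2.09 -0.47  0.55 -1.25]
1 (565, 75, 43) [-0.67  0.64  0.63  1.95 -0.55  0.73 -1.41]
1 (590, -120, 64) [-0.48  0.74  0.87  1.87 -0.73  0.89 -0.94]
1 (440, -300, 30) [-0.01  0.64  0.7   2.04 -0.65  0.69 -0.52]
[[ 0.    0.23  0.97]
 [ 0.    0.97 -0.23]
 [-1.    0.    0.  ]]
```

```bash
cat > act.py <<'E'
from fit import *
np.set_printoptions(precision=2,suppress=True)
def meas(nm,L,p0,z=10,tol=25):
    its=[]
    u=np.array([np.cos(p0[2]),np.sin(p0[2])]); 
    for c in ['scene','top']:
        viewer.read_camera(c); r=best(nm,c,(p0[0]-8*u[0],p0[1]-8*u[1],z),tol)
        if r: its.append((c,r[0]))
    out={c:fit([(c,m)],peg(L,z),p0)[0] for c,m in its}
    return out
def pick(p,z=3,f=30):
    """p: peg origin pose (x,y,yaw)"""
    u=np.array([np.cos(p[2]),np.sin(p[2])]); g=np.array(p[:2])-18*u; r=down(p[2])
    grip(.5); robot.movep([*g,120],r); robot.servo_line([*g,z],feed=80)
    grip(0,f); print('grip',ob()[2],ob()[1]); robot.servo_line([*g,160],feed=100); print('grip lifted',ob()[2])
E
python3 - <<'E'
from act import *
m=meas('peg_1',46,(585.2,273.8,.172)); print(m)
p=np.mean(list(m.values()),0); print(p)
pick(p)
# calibration pose in front of hole
th=-.13; robot.movep([540,70,160],down(th)); robot.servo_line([520,80,83],feed=100)
print(ob())
u=np.array([np.cos(th),np.sin(th)])
q=np.array([520,80])+18*u
print('expected',q,meas('peg_1',46,(*q,th),z=90))
pic('scene','hold1',(300,200,460,320),5)
E
```

```text
{'scene': array([586.02, 274.92,   0.18]), 'top': array([585.01, 272.25,   0.17])}
[585.52 273.59   0.17]
grip 0.21502641961006005 [-0.51 -0.5   1.61]
grip lifted 0.2165488107469913
(array([520.66,  80.11,  83.44]), array([-0.79,  0.86,  0.23]), 0.21595107473737984, 13.0)
expected [537.85  77.67] {'scene': array([549.07,  80.01,  -0.13])}
```

View pics/hold1.png

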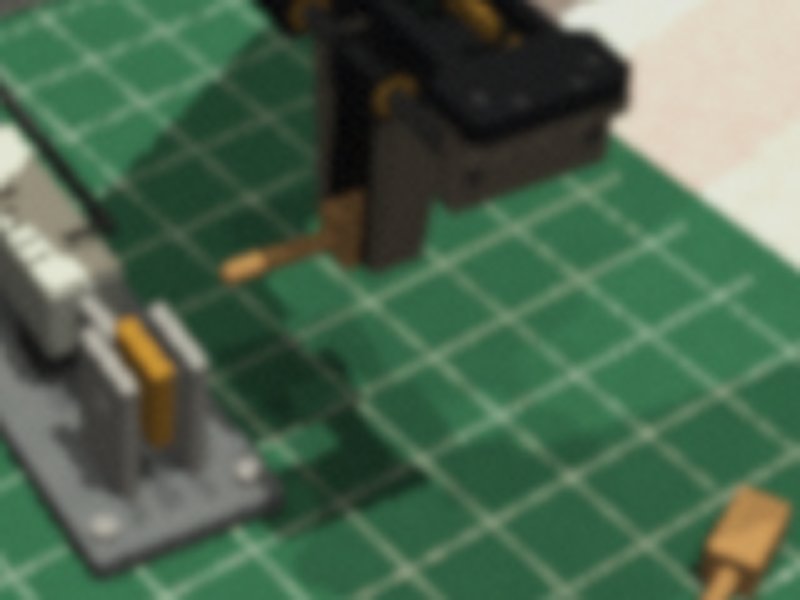

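Run:
```python
from act import *
t,_,_,_=ob(); th=-.13; u=np.array([np.cos(th),np.sin(th),0]); n=np.array([-u[1],u[0],0])
R=Ro.from_rotvec(robot.observe()['tcp_rot']).as_matrix(); print(R[:,1])
o=t+18*u; o[2]=t[2]+7
for c in ['scene','top']:
    im=viewer.read_camera(c)
    for k in range(3):
        for d in viewer.pinpoint('peg_1_tip',c):
            X=w(c,d['at'])
            if np.linalg.norm(X-(o+46*u))<40: e=X-o; print(c,'tip along,lat,z',e@u,e@n,e[2],d['confidence'])
        if k<2: viewer.read_camera(c)
    # shank colour segmentation near predicted axis
    a=np.array([proj(c,o+s*u) for s in np.linspace(16,50,15)])
    hsv=cv2.cvtColor(im,cv2.COLOR_RGB2HSV); m=((hsv[...,0]>5)&(hsv[...,0]<28)&(hsv[...,1]>60)).astype(float)
    d=a[-1]-a[0]; d/=np.linalg.norm(d); nn=np.array([-d[1],d[0]])
    ys,xs=np.nonzero(m); P=np.c_[xs,ys]-a[0]; s=P@d; l=P@nn; L=np.linalg.norm(a[-1]-a[0])
    sel=(s>2)&(s<L-2)&(abs(l)<7)
    dn=(proj(c,o+33*u+n)-proj(c,o+33*u))@nn; dz=(proj(c,o+33*u+[0,0,1])-proj(c,o+33*u))@nn
    print(c,'npix',sel.sum(),'perp px',l[sel].mean(),'px per mm lat',dn,'per mm z',dz, 'lat bias mm',l[sel].mean()/dn,'slope',np.polyfit(s[sel],l[sel],1), 'L',L)
```

```text
[0.13 0.99 0.  ]
scene tip along,lat,z 45.26799314836461 3.9850507023214226 -1.108226946799718 0.53
scene tip along,lat,z 44.322613456296686 1.3017963503163479 2.6662138489038796 0.73
scene tip along,lat,z 45.839513421363236 2.2680375596903746 0.8399081731506328 0.76
scene npix 60 perp px -0.8574050402975636 px per mm lat -0.40189572998892775 per mm z 0.3841253910382532 lat bias mm 2.1334017167119073 slope [-0.02 -0.71] L 17.40184844734689<stdin>:19: RuntimeWarning: Mean of empty slice.
  ret = ret.dtype.type(ret / rcount)
Traceback (most recent call last):
TypeError: expected non-empty vector for x
```

```bash
cat >> act.py <<'E'
TH=-.13; U=np.array([np.cos(TH),np.sin(TH),0]); N=np.array([-U[1],U[0],0]); O=np.array([599.2,-26.4,0])
HOLE=O-17*U+95*N
def fz(): return np.mean([ob()[1] for _ in range(3)],0)
def insert(L,z=43,lat=0.,stop=9,zoff=0):
    """start with the held peg's tip 15 mm before the near cheek, push until flush; returns depth of the head face"""
    b=HOLE+N*lat; s=-(L+15)
    P=lambda s:[*(b+(s-18)*U)[:2],z+zoff]
    robot.movep([*(b+(s-18)*U)[:2],160],down(TH)); robot.servo_line(P(s),feed=80); robot.hold(.4)
    f0=fz(); print('at start',ob()[0]-np.array(P(s)),'f0',f0,'grip',ob()[2])
    while s<1.5:
        s=min(s+3,1.5); robot.servo_line(P(s),feed=40); f=fz()-f0
        if -f@U>2: print(s,'f along,lat,z',f@U,f@N,f[2])
        if -f@U>stop: break
    robot.hold(.3); print('end s',s,'f',fz()-f0,'grip',ob()[2],'err',ob()[0]-np.array(P(s)))
    return s
E
python3 - <<'E'
from act import *
print(HOLE); insert(46)
pic('scene','ins1',(260,190,420,310),5)
E
```

```text
[594.66  70.     0.  ]
at start [0.05 0.02 0.1 ] f0 [-0.37 -0.63 -1.17] grip 0.21610178879195288
end s 1.5 f [-0.29  1.15  0.89] grip 0.21376307266993308 err [-0.04  0.03  0.01]
```

View pics/ins1.png

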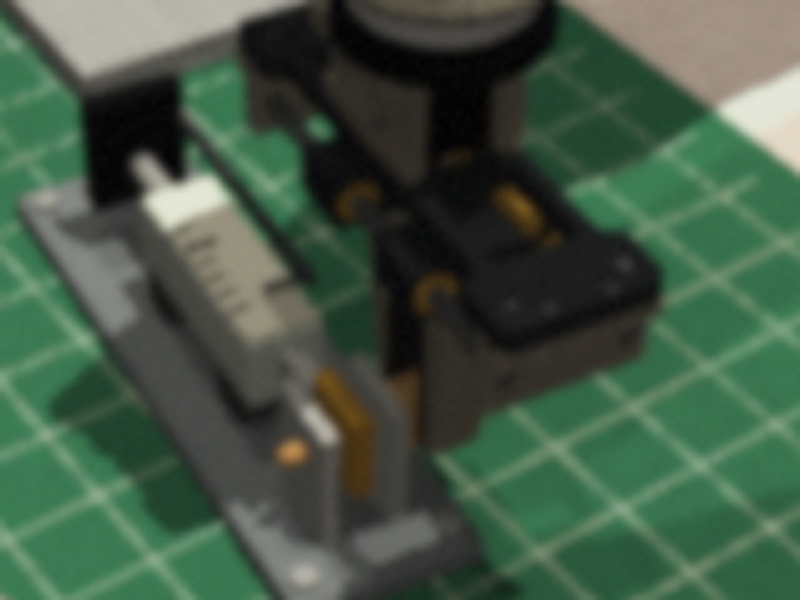

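Peg 1 went in cleanly: the tip shows beyond the far cheek at crop (290,452). Now I seat it flush, release, and grip the paddle.

```bash
cat >> act.py <<'E'
def seat(s,stop=4,z=43):
    f0=fz(); p=ob()[0]
    for k in range(1,7):
        robot.servo_line([*(HOLE+(s+k-18)*U)[:2],z],feed=20); f=(fz()-f0)@U
        if -f>stop: break
    print('seated at',s+k,'f',f)
    grip(.42); robot.servo_line([*(HOLE+(s+k-18)*U)[:2],160],feed=80); return s+k
PZ=62
def pad(y): return [*(O-(90+y)*N)[:2],PZ]
def grab_paddle(f=40):
    a=pad(0); grip(.34); robot.movep([a[0],a[1],150],down(TH)); robot.hold(.3); f0=fz(); robot.servo_line(a,feed=60); robot.hold(.2); print('contact on lowering',fz()-f0)
    grip(0,f); robot.hold(.2); print('paddle grip',ob()[2],'f0',f0,'f',fz()-f0); return f0
def draw(y0,y1,f0,step=5):
    y=y0
    while abs(y-y1)>1e-6:
        y+=np.clip(y1-y,-step,step); robot.servo_line(pad(y),feed=30); print('y %.1f F %.2f'%(y,(fz()-f0)@N),end='; ')
    robot.hold(.3); print('final F',(fz()-f0)@N,'grip',ob()[2])
E
python3 - <<'E'
from act import *
seat(1.5)
f0=grab_paddle(); np.save('f0.npy',f0)
draw(0,38,f0)
pic('scene','pull1',(260,190,360,280),8)
E
```

```text
seated at 4.5 f -5.306564467987491
contact on lowering [-0.83  0.71 -0.27]
paddle grip 0.12607780206300828 f0 [ 0.58 -0.26  0.69] f [-1.   -3.54 -0.46]
y 5.0 F 1.35; y 10.0 F 2.21; y 15.0 F 2.84; y 20.0 F 3.64; y 25.0 F 5.30; y 30.0 F 6.44; y 35.0 F 7.06; y 38.0 F 7.37; final F 8.105563167866048 grip 0.12931663338280158
```

View pics/pull1.png

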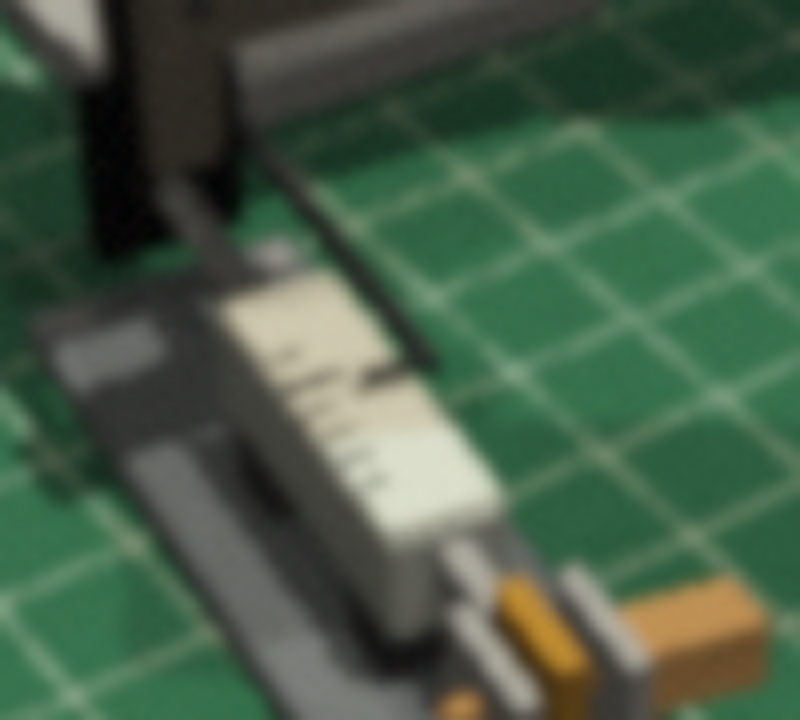

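```bash
cat >> act.py <<'E'
def rect(im,z=62.):
    """local x -30..20, y -60..50 of the tester frame at plane z, 6 px/mm, y to the right"""
    k=6; pts=[(-30,50),(-30,-60),(20,-60),(20,50)]
    src=np.float32([proj('scene',O+x*U+(y+2.3)*N+[0,0,z]) for x,y in pts])
    dst=np.float32([((50-y)*k,(x+30)*k) for x,y in pts])
    return cv2.warpPerspective(im,cv2.getPerspectiveTransform(src,dst),(110*k,50*k),flags=cv2.INTER_CUBIC)
E
python3 - <<'E'
from act import *
a=cv2.imread('pics/scene0.png'); b=viewer.read_camera('scene')[...,::-1].copy()
A,B=rect(a),rect(b); cv2.imwrite('pics/rect1.png',np.vstack([A,B])); np.save('B.npy',B)
E
```

```text
(no output)
```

View pics/rect1.png

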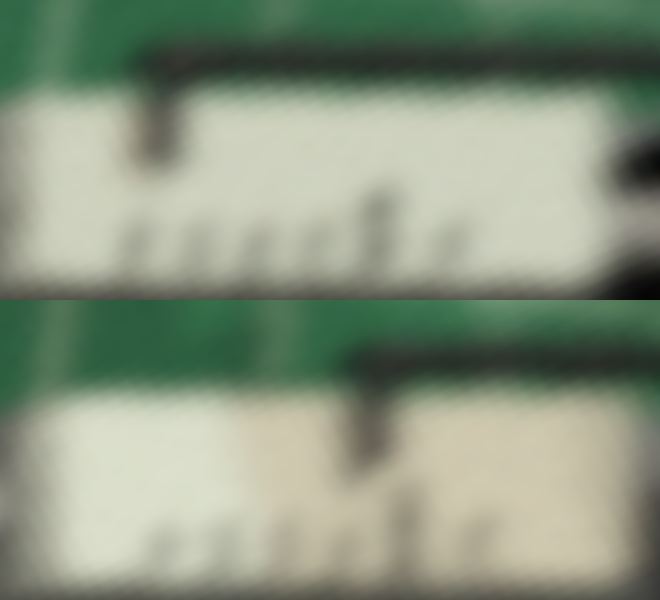

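Lower strip, at draw 38: pointer col ≈370, 10 N line ≈405, housing slid by ≈4.6 mm. Allowing for the home parallax, that reads ≈31 mm. I'll measure this numerically from here.

```bash
cat >> act.py <<'E'
def cmin(p,c,h=14):
    c=int(round(c)); seg=p[c-h:c+h+1]; w_=np.clip(np.sort(seg)[len(seg)*2//3]-seg,0,None); w_=np.where(w_>w_.max()*.3,w_,0)
    return c-h+(w_*np.arange(2*h+1)).sum()/w_.sum()
def reading(im=None,n=3,verbose=True):
    """pointer and line columns -> reading in mm, using the home picture for the parallax"""
    def cols(B):
        g=cv2.cvtColor(B,cv2.COLOR_BGR2GRAY).astype(float)
        g=g-cv2.blur(g,(121,1))
        pp=g[105:150].mean(0); pl=g[235:262].mean(0); lg=g[195:225].mean(0)
        s=np.argmin(cv2.blur(lg[None,350:450],(9,1))[0])+350   # long line
        P=np.argmin(cv2.blur(pp[None,110:500],(15,1))[0])+110
        return cmin(pp,P,25),cmin(lg,s,18),[cmin(pl,s-2+d*6) for d in(-40,-30,-20,-10,0)]
    h=cols(rect(cv2.imread('pics/scene0.png'))); r=[]
    for _ in range(n):
        p,l,ls=cols(rect(viewer.read_camera('scene')[...,::-1].copy())); r.append([((p-l)-(h[0]-h[1]))/6,(p-np.mean(ls)-(h[0]-np.mean(h[2])))/6,l-h[1]])
    r=np.mean(r,0)
    if verbose: print('home',h[0],h[1],np.array(h[2]),'now',p,l,np.array(ls))
    print('reading long-line %.2f all-lines %.2f slide %.2f'%(r[0],r[1],r[2]/6)); return r[:2].mean()
E
python3 - <<'E'
from act import *
f0=np.load('f0.npy'); reading(); draw(38,45,f0,3.5); reading(); draw(45,46.5,f0); reading()
E
```

```text
home 159.0528921505294 378.28894270745036 [132.8  197.54 255.77 312.77 376.38] now 370.3942748974274 405.4836222374431 [158.98 223.36 284.46 340.69 404.31]
reading long-line 30.70 all-lines 30.60 slide 4.49
y 41.5 F 8.98; y 45.0 F 8.93; final F 8.886683324840257 grip 0.12807585390640186
home 159.0528921505294 378.28894270745036 [132.8  197.54 255.77 312.77 376.38] now 409.1085249812626 403.6651780503218 [160.31 223.97 286.75 340.22 404.49]
reading long-line 37.44 all-lines 36.98 slide 4.23
y 46.5 F 10.18; final F 9.68985290746114 grip 0.12612328614566615
home 159.0528921505294 378.28894270745036 [132.8  197.54 255.77 312.77 376.38] now 416.23939784637906 405.33261597229216 [159.97 223.41 283.44 342.24 404.37]
reading long-line 38.43 all-lines 38.24 slide 4.45
```

Run:
```python
from act import *
f0=np.load('f0.npy'); print(ob()[0]-np.array(pad(46.5))); draw(46.5,48,f0); reading(n=4)
A=rect(cv2.imread('pics/scene0.png'))
B=rect(viewer.read_camera('scene')[...,::-1].copy()); cv2.imwrite('pics/rect2.png',np.vstack([A,B]))
robot.hold(.5); print(np.mean([[(fz()-f0)@N for _ in range(1)] for k in range(5) if robot.hold(.05) is None]),ob()[0]-np.array(pad(48)))
```

```text
[ 0.52  3.12 -0.04]
y 48.0 F 10.91; final F 10.199052378038497 grip 0.13079203915473445
home 159.0528921505294 378.28894270745036 [132.8  197.54 255.77 312.77 376.38] now 423.6219940470543 405.42298404877056 [160.1  223.49 283.41 343.58 403.98]
reading long-line 39.57 all-lines 39.43 slide 4.53
nan [ 0.53  3.3  -0.05]
  return _methods._mean(a, axis=axis, dtype=dtype,
  ret = ret.dtype.type(ret / rcount)
```

View pics/rect2.png

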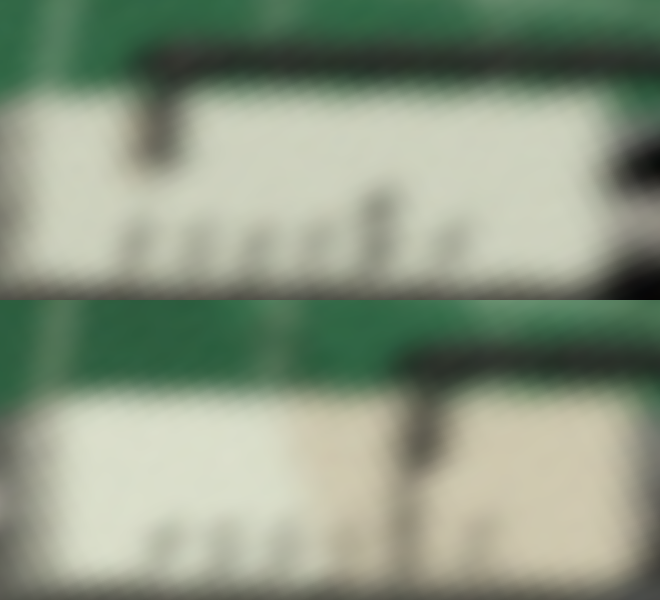

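Run:
```python
from act import *
f0=np.load('f0.npy'); draw(48,49,f0); reading(n=3,verbose=False)
F=[]
for k in range(6): robot.hold(.45); F.append((fz()-f0)@N)
print('held',np.mean(F),ob()[0]-np.array(pad(49)),ob()[3]); reading(n=3,verbose=False)
for y in (30,10,1.1): robot.servo_line(pad(y),feed=40)
robot.hold(.3); print('home F',(fz()-f0)@N, ob()[0]-np.array(pad(1.1))); reading(n=2,verbose=False)
grip(.34); a=pad(1.1); robot.servo_line([a[0],a[1],150],feed=80); robot.hold(.3); reading(n=2,verbose=False)
pic('scene','after1',(260,190,400,310),5)
```

```text
y 49.0 F 10.61; final F 10.704250472699309 grip 0.12737595538611907
reading long-line 40.13 all-lines 39.91 slide 4.46
held 10.056196664174621 [ 0.55  3.43 -0.05] 38.175
reading long-line 40.07 all-lines 39.88 slide 4.51
home F 0.846117898460745 [ 0.04 -0.1   0.05]
reading long-line 0.63 all-lines 0.47 slide -0.06
reading long-line 0.02 all-lines -0.01 slide 0.04
```

View pics/after1.png

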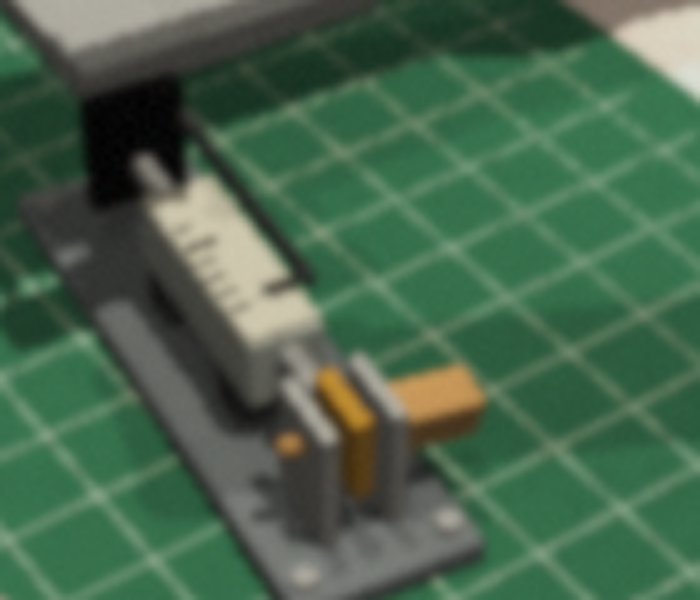

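```bash
cat >> act.py <<'E'
TR=np.array([470.3,-309.8]); TT=-.067
def remove(s,L,ty):
    g=HOLE+(s-18)*U; grip(.42); robot.movep([*g[:2],150],down(TH)); robot.servo_line([*g[:2],43],feed=80)
    grip(0,30); print('grip head',ob()[2]); f0=fz()
    b=g-(L+20)*U; robot.servo_line([*b[:2],43],feed=60); print('withdraw f',(fz()-f0),'grip',ob()[2])
    robot.servo_line([*b[:2],170],feed=100)
    c,s_=np.cos(TT),np.sin(TT); p=TR+np.array([c*-25-s_*ty,s_*-25+c*ty]); r=down(TT)
    robot.movep([*p,150],r); print('grip before lay',ob()[2]); robot.servo_line([*p,30],feed=80); robot.hold(.2); f0=fz(); z=30
    while z>7.5:
        z=max(z-(4 if z>14 else 1.5),7.5); robot.servo_line([*p,z],feed=30)
        if (fz()-f0)[2]>3: break
    print('lay z',z,(fz()-f0)); grip(.3); robot.servo_line([*p,160],feed=80); print('t',ob()[3])
E
python3 - <<'E'
from act import *
remove(4.5,46,40)
m=meas('peg_2',56,(473.6,234.5,.42),tol=40); print(m)
a=viewer.read_camera('scene'); reading(n=2,verbose=False)
robot.movep([520,120,200],down(.3)); 
b=viewer.read_camera('scene')[110:230,220:380]
cv2.imwrite('pics/tray1.png',cv2.resize(b,(800,600),interpolation=2)[...,::-1])
E
```

```text
grip head 0.21689590913179957
withdraw f [ 1.22  0.59 -1.49] grip 0.2255947125453128
grip before lay 0.2226000533615923
lay z 14 [0.11 1.02 4.04]
t 54.8083
{'scene': array([474.95, 236.57,   0.41]), 'top': array([471.5 , 232.61,   0.4 ])}
reading long-line -0.10 all-lines -0.13 slide 0.03
```

View pics/tray1.png

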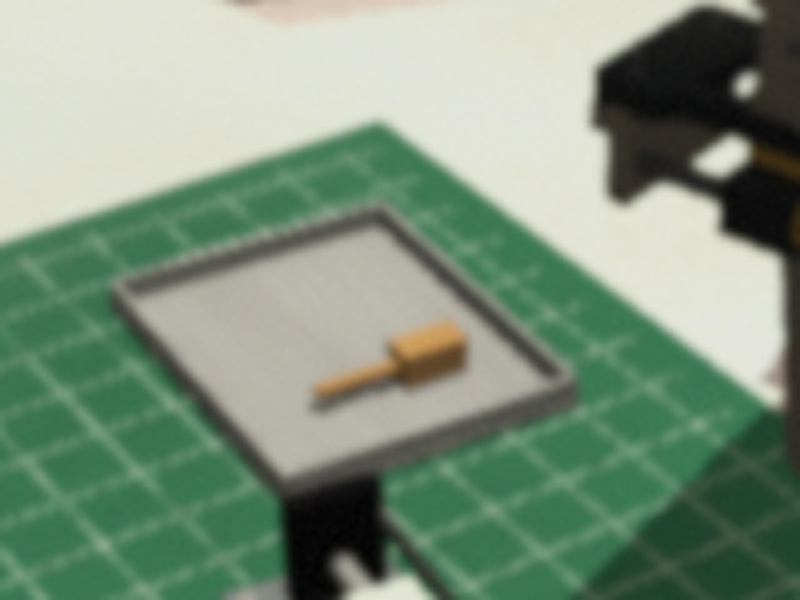

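Peg 1 lies flat in the tray, head at crop (430,350). Peg 2 hasn't been disturbed, so I repeat the sequence with it.

Run:
```python
from act import *
m=meas('peg_2',56,(473.3,234.6,.41)); print(m); p=np.mean(list(m.values()),0) if len(m)==2 else np.array([473.2,234.6,.41])
pick(p)
s=insert(56)
print('s',s)
pic('scene','ins2',(260,190,420,310),5)
```

```text
{'scene': array([475.32, 236.35,   0.41])}
grip 0.21872878828358328 [-0.76  1.28  1.46]
grip lifted 0.2167696361646235
at start [0.07 0.02 0.09] f0 [-0.79 -0.28 -1.61] grip 0.21582962509041057
end s 1.5 f [-0.49  0.41  2.5 ] grip 0.2102761901805771 err [-0.31  0.03 -0.06]
s 1.5
```

View pics/ins2.png

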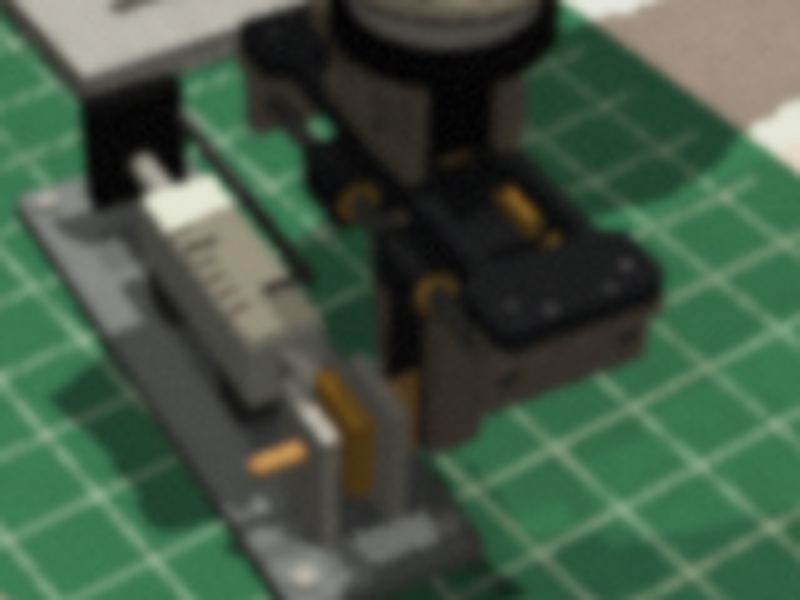

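Peg 2 is in and its tip shows at crop (260,460). Seat, release, draw with incremental correction, hold, return.

Run:
```python
from act import *
s=seat(1.5); np.save('s2.npy',s)
f0=grab_paddle(); draw(0,47,f0,6)
y=47; r=reading(n=2,verbose=False)
for _ in range(3):
    if abs(r-40)<.25: break
    d=float(np.clip(40-r,-2,2)); draw(y,y+d,f0); y+=d; r=reading(n=3,verbose=False)
F=[]
for k in range(6): robot.hold(.45); F.append((fz()-f0)@N)
print('held y',y,'F',np.mean(F),'grip',ob()[2]); reading(n=3,verbose=False)
for q in (30,10,.6): robot.servo_line(pad(q),feed=40)
robot.hold(.3); reading(n=1,verbose=False)
grip(.34); a=pad(.6); robot.servo_line([a[0],a[1],150],feed=80); robot.hold(.3); reading(n=2,verbose=False); print(ob()[3])
pic('scene','after2',(260,190,400,310),4)
```

```text
seated at 3.5 f -4.657496197040477
contact on lowering [0.38 0.48 0.23]
paddle grip 0.1292979489866081 f0 [-0.38  0.02 -0.09] f [-0.69 -4.05  0.6 ]
y 6.0 F 0.73; y 12.0 F 1.93; y 18.0 F 3.90; y 24.0 F 4.31; y 30.0 F 5.98; y 36.0 F 7.80; y 42.0 F 8.78; y 47.0 F 9.46; final F 9.437071551757219 grip 0.1247256680250901
reading long-line 38.80 all-lines 38.57 slide 4.43
y 48.3 F 9.86; final F 10.076245392353405 grip 0.12478514479456045
reading long-line 40.00 all-lines 39.82 slide 4.50
held y 48.313598727819 F 9.944874040947047 grip 0.1262888223437277
reading long-line 40.02 all-lines 39.85 slide 4.49
reading long-line 0.17 all-lines -0.08 slide -0.10
reading long-line -0.01 all-lines -0.03 slide 0.05
88.3333
```

View pics/after2.png

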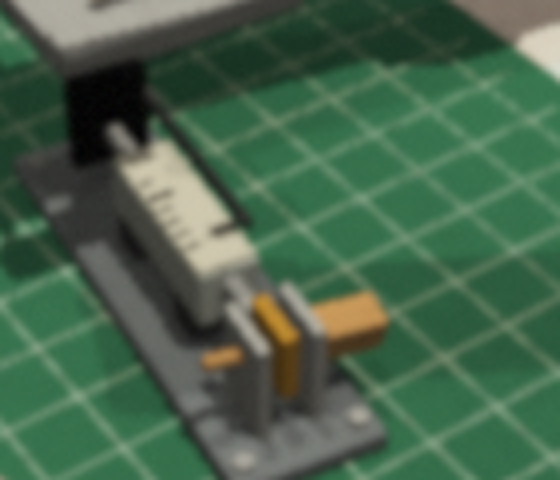

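Gauge is home, and peg 2 is still through with its tip at (222,357). Take it out and lay it beside peg 1.

Run:
```python
from act import *
remove(float(np.load('s2.npy')),56,-35)
robot.movep([480,150,260],down(0)); robot.hold(.5)
reading(n=2,verbose=False); print(ob()[2],ob()[3])
viewer.read_camera('scene')
for n in ('spool_a','peg_1'):
    for d in viewer.pinpoint(n,'scene'): print(n,round(d['confidence'],2),w('scene',d['at']))
pic('scene','end',(100,100,540,430),1.8)
```

```text
grip head 0.2240484197598924
withdraw f [ 0.83  0.23 -1.85] grip 0.2240122474699151
grip before lay 0.2277974988398563
lay z 14 [-1.01 -0.79  5.84]
t 101.0583
reading long-line 0.72 all-lines 0.69 slide 0.04
0.3052256943245658 103.4917
spool_a 0.93 [762.65 219.52   4.44]
peg_1 0.73 [353.18 248.14   9.8 ]
peg_1 0.72 [441.63 328.38   7.64]
peg_1 0.66 [ 462.82 -339.99   11.19]
peg_1 0.53 [ 464.86 -271.02   12.65]
```

View pics/end.png

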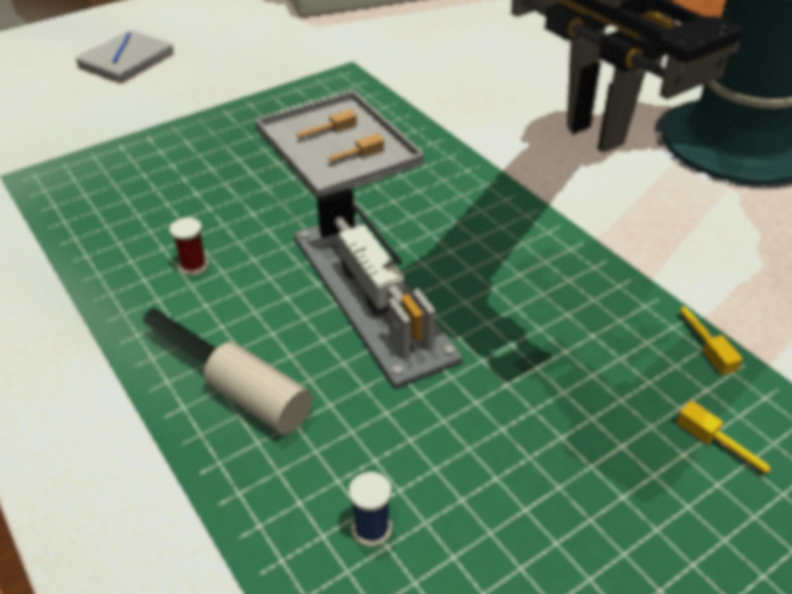

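Both pegs lie in the tray at (343,120) and (370,146), and the spools haven't moved. The 0.7 mm reading is probably the arm's shadow on the pointer, so I move the arm clear and recheck before handing in.

Run:
```python
from act import *
robot.goto_joints([-1.386,0.468,-0.012,1.603,0.006,1.071,-0.056]); robot.hold(.5)
r=reading(n=3,verbose=False)
if abs(r)<.4: robot.job_done(); print('done')
```

```text
reading long-line -0.06 all-lines -0.07 slide 0.05
the job is handed in; nothing more can be done
done
```

I proof-tested both wooden pegs on the mat, the 46 mm one (peg_1) first and then the 56 mm one (peg_2). Both now lie in the tray, the gauge is home, and the job is handed in at a little over 105 s of the 210 s allowed.

- **Pegs:** Each peg's tip showed beyond the far cheek before I let go of it. Peg_3 and peg_4 were not there, and I left the two yellow look-alikes alone.
- **Pull:** The camera put the pointer at about 40.0 mm (peg_1) and 39.9 mm (peg_2). The measured force was about 10.1 N and 9.9 N. Each was held for about 2.7 s, and the last line was never reached.
- **Last checks:** The final picture shows both pegs lying in the tray and both spools standing where they were. The detector confirmed only the blue spool's position; the red one I judged from the picture.
- **One check that disagreed:** The gauge once read 0.7 mm instead of home. With the arm moved clear it read −0.06 mm, so I put the first value down to the arm's shadow on the pointer.

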